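Tuck the new medicine card under the clipboard's clip and hold it flat

ROBOT

A 6-joint arm with a two-finger parallel gripper is mounted at the origin on the work surface; the furniture and walls round the work are solid. World frame = base frame: x ahead of the robot, y to its left, z up, the work surface at z = 0. Lengths are in m, angles in rad, forces in N, time in s.
With the tool pointing down it reaches from about 0.275 to 0.875 m from the base axis. Payload 12.5 kg.
Tool frame: the origin (TCP) lies at the very end of the fingers, on their centre line; the grasp point (between the pads) lies 19 mm behind it; z points along the fingers, y is the line along which they close (so a half turn about z gives the same grasp; the last joint's range is limited). The gripper opens to 85 mm and grips with 20 to 120 N. Pads are 22 mm wide; open, the fingers measure 114 mm over their backs; the gripper's body (76 mm by 85 mm) begins 54 mm behind the grasp point. The pads swing forward as they close: fully open they stand 13 mm farther back than shut.
Start: joints at [1.187, 0.351, 1.652, -0, 1.139, -0.085], TCP at [0.162, 0.526, 0.231] pointing down, gripper open.
Joint ranges: [-2.75, 2.75], [-0.79, 2.1], [0.01, 2.65], [-1.57, 4.71], [0.07, 3.14], [-2.87, 2.87]. Speed limits (rad/s): [2.22, 2.22, 2.79, 3.14, 3.14, 3.14].

INTERFACE

Orientations are given as a 3x3 rotation matrix whose columns are the frame's x, y, z axes.
In Python, from bench import manip gives the robot as it stands. Calls block until the motion is done:
- manip.move_ptp(position, orientation): joint-space move of the TCP to a pose.
- manip.move_l(position, attitude=None, max_speed=0.15): straight line of the TCP; attitude=None keeps the orientation; max_speed is the mean speed in m/s.
- manip.move_j(angles): joint-space move.
- manip.set_gripper(opening, effort=None): opening from 0.0 (shut) to 1.0 (fully open); effort is the grip in N (None keeps the last); returns when the fingers have stopped.
- manip.dwell(seconds).
- manip.inverse_kinematics(position, orientation): joint angles nearest the present ones, or None.
- manip.grab_frame(name): name is "scene" or "top"; returns (picture, depth): 480x640x3 uint8, red, green, blue; 480x640 float32, m along the optical axis (not along the pixel's ray), 0 where there is no reading.
- manip.get_calibration(name): a dict with "camera_matrix" (3x3 intrinsics, pixels), "R" (3x3) and "t" (3): a world point X has camera coordinates R X + t. Camera axes: x right, y down, z forward; pixel columns grow to the right and rows downward; lengths in m; the calibration is good to about 2 mm. A picture is of the moment at which its call begins. get_calibration takes no time and is no camera call.
A pose or a line that the arm cannot do raises manip.Unreachable and nothing moves.
- manip.sign_off(): hands the job in; it is judged then, once.
Trained networks look in the newest picture that a camera, given by its name, has taken for a name from the list of things; names that differ only in an ending like _2 or _b are one class to them, and where a whole thing is asked for, a point or a joint stands for the part that bears it (a point fixed in the world has none). Each returns a list of dicts, best first, with "confidence" (0 to 1); they miss things now and then, are a little off and sometimes report something else, mostly with a low value. They report only what shows in the picture. A call takes as long as a camera call.
- manip.look_for(camera, name): "at" ([x, y, z] in m, in world coordinates, good to about 4 mm: the middle of the surface that is visible of it).
Readings, each from a call of its own:
- manip.current_time(): time.
- manip.current_qpos(): joint angles.
- manip.current_joint_vel(): joint speeds.
- manip.current_joint_torque(): joint torques, N m.
- manip.current_ee_pos(): TCP position.
- manip.current_tcp_rot(): TCP orientation.
- manip.current_force(): force on the tool from outside, world axes, zero at the start.
- manip.current_ft_torque(): the same for the moment, N m.
- manip.current_grip_width(): opening from 0.0 (shut) to 1.0 (fully open).
- manip.current_grip_force(): force on a finger pad.
Only numpy, scipy, OpenCV 4.12 (cv2) and the standard library are available. Lean on these libraries where they do the work, as an engineer would, in place of code of your own. Each camera call takes 0.05 s, during which the arm holds its last target. There are 200 camera calls.

TASK

Start the new week on the medicine clipboard: pick up the full card, the one with the yellow header strip and pills in every pod, and slide its yellow edge in under the clip's upturned lip, centred and square on top of the chart, until it comes up against the stop tabs. Do not open the clip for it: it is holding the chart sheets, so let the card itself slip in beneath the sprung lip. Then, without letting go of the card, press it firmly but not hard flat on the chart and finish while still holding it down like that, so that I can tick it off; leave the used card with the blue header and the other things on the table where they are.

Things in the scene. Friction and masses are not known exactly. Their poses are not given: they have to be found in the camera images.
- full_card: the card to use: stiff, loose, 150 x 84 x 3 mm, about 60 g, yellow 39 mm header at its +x end. Origin: centre of the underside; x along the length to the header, z up. Behind the header a clear tray of 14 filled pods (x -69 to +29 mm, y +-23 mm) rises 10 mm above the card: pinch it across its 46 mm width. Fingertips can stand and press on the 19 mm of flat card either side
- card_edge (a point): middle of the full card's leading (yellow) edge, on the underside; axes as the card
- card_tray (a point): middle of the full card's pod tray, 20 mm behind the card's centre and 8 mm above the underside: the place to grip; axes as the card
- used_card: the used card to leave alone: same size and shape, loose, blue header, only four of the 14 pods still filled; origin and axes as the full card
- board: brown clipboard lying flat, fixed to the table (non-slip back), 250 (x) x 180 (y) x 4 mm; origin at the centre of its underside, x towards the clip end (away from the robot). White chart sheets (200 x 148 mm, 2 mm thick) lie on it, their top 6 mm above the table
- chart: the white ruled chart on the board; origin on its underside (4 mm above the table) at the board's centre, axes as the board; smooth and slippery
- clip_mouth (a point): point on the chart's top surface below the front rim of the clip's upturned lip, on the board's centre line, 39 mm before clip_stop; axes as the board. When closed, the rim's underside is 9 mm above the chart and the lip slopes down to the nose 18 mm further in
- clip_stop (a point): point on the chart's top surface in the plane of the front faces of the two fixed stop tabs (at y +-25 mm, reaching 5 mm above the chart), on the board's centre line: card_edge belongs here when the card is home; axes as the board, x is the direction in which the card is pushed in
- clip (a joint): steel clip plate 110 mm wide, hinged at the far end of the board, its pin 15 mm above the chart and 45 mm beyond the nose; 0 = closed, nose on the chart; grows as the nose rises (rad, to 0.7). Polished, slippery; a spring presses the nose down with about 2 N. A 3 mm card under the nose holds it at about 0.07. The nose is 21 mm before clip_stop
- glass: empty ribbed glass tumbler, 64 mm wide, 84 mm tall, loose, to the left; origin at the centre of its foot
- cup: small white espresso cup, 50 mm tall, loose, to the left; origin under its middle

How it is judged:
By the outcome, as a careful person would: the job done as asked, in the order asked, and still so for the second after the job is handed in, while the arm keeps its last pose, push and grip.
It also fails if it takes over 45 s, if anything falls off the work surface, if the arm or the gripper's body presses on something with over 40 N, if the wrist force passes 120 N, or if a joint passes its speed limit or range.

## Working session

There is one attempt and no reset: what is moved stays moved. The work goes in short steps, each a Python script; the robot and the scene stay as the last script left them, time stands still between calls to the robot, and variables do not carry over. Pictures are saved under pics/ and viewed, at most 10 in all, crops included, and the job is handed in when it is done.

```bash
mkdir -p pics; ls; python3 - <<'E'
from bench import manip
import cv2,numpy as np
for n in ("top","scene"):
    p,d=manip.grab_frame(n); cv2.imwrite(f"pics/{n}0.png",p[:,:,::-1]); np.save(f"pics/{n}0.npy",d)
    c=manip.get_calibration(n); print(n,c)
    for k in ("full_card","used_card","board","clip_mouth","glass","cup","card_tray"):
        print(k,[(np.round(r["at"],3).tolist(),round(r["confidence"],2)) for r in manip.look_for(n,k)])
print(manip.current_time())
E
```

```text
pics
top {'camera_matrix': array([[546.80429467,   0.        , 312.48436616],
       [  0.        , 546.80429467, 228.56520563],
       [  0.        ,   0.        ,   1.        ]]), 'R': array([[ 0.00151173, -0.99972926,  0.02321918],
       [-0.98855997, -0.00499598, -0.15074556],
       [ 0.15082075, -0.02272566, -0.98829988]]), 't': array([0.15207607, 0.51834122, 1.29801406])}
full_card [([0.49, 0.319, 0.003], 0.94)]
used_card [([0.482, 0.135, 0.001], 0.97)]
board [([0.443, -0.144, 0.004], 0.56)]
clip_mouth [([0.442, -0.145, 0.007], 0.7)]
glass [([0.473, 0.561, 0.044], 0.71)]
cup [([0.381, 0.521, 0.026], 0.88)]
card_tray [([0.486, 0.32, 0.008], 0.91)]
scene {'camera_matrix': array([[600.09009384,   0.        , 318.27229723],
       [  0.        , 600.09009384, 237.34944499],
       [  0.        ,   0.        ,   1.        ]]), 'R': array([[ 0.76033575, -0.64904332,  0.02514614],
       [-0.24681623, -0.3245152 , -0.91311096],
       [ 0.60080887,  0.68806443, -0.40693493]]), 't': array([-0.26523683,  0.23605123,  0.93824086])}
full_card [([0.479, 0.302, 0.003], 0.83), ([0.533, -0.126, 0.018], 0.23)]
used_card [([0.47, 0.117, 0.004], 0.95), ([0.436, -0.149, 0.007], 0.65), ([0.475, 0.303, 0.003], 0.6)]
board [([0.438, -0.146, 0.008], 0.61)]
clip_mouth [([0.436, -0.157, 0.01], 0.89)]
glass []
cup []
card_tray [([0.474, 0.306, 0.001], 0.9)]
0.8
```

View pics/top0.png

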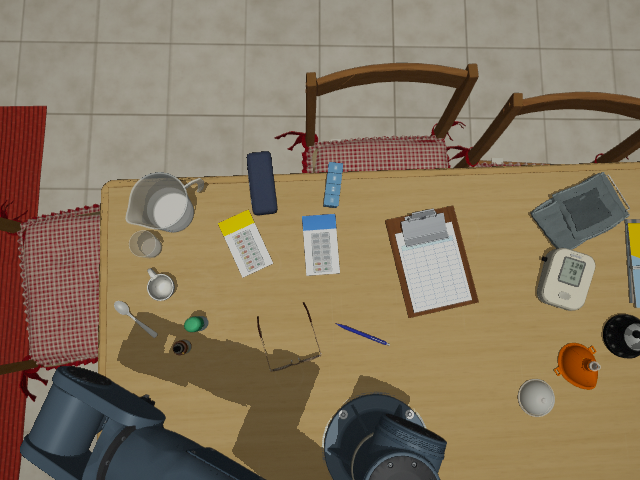

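View pics/scene0.png

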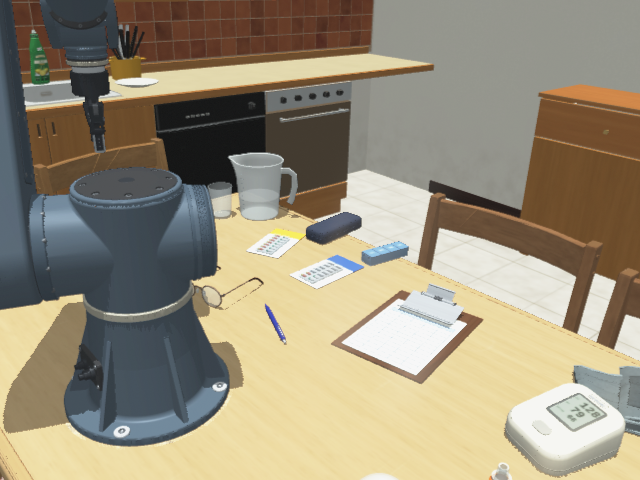

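The top view shows the full card at about (244,243), its yellow header at (236,222), the board at about (431,262) and the clip at (427,230). The used card is at (321,245). Next I rectify onto the planes and fit rectangles.

```bash
cat > h.py <<'E'
import cv2,numpy as np
from bench import manip
def rect(p,name,x0,x1,y0,y1,z,s=2000):
    """orthophoto at height z: rows = x descending, cols = y descending; s px/m"""
    c=manip.get_calibration(name); K,R,t=c["camera_matrix"],c["R"],c["t"]
    P=K@np.c_[R[:,0],R[:,1],R[:,2]*z+t]
    A=np.array([[0,-1/s,x1],[-1/s,0,y1],[0,0,1.]])
    return cv2.warpPerspective(p,P@A,(int((y1-y0)*s),int((x1-x0)*s)),flags=cv2.INTER_CUBIC|cv2.WARP_INVERSE_MAP)
def fit(mask,x1,y1,s=2000):
    cs,_=cv2.findContours(mask.astype(np.uint8),cv2.RETR_EXTERNAL,cv2.CHAIN_APPROX_NONE)
    c=max(cs,key=cv2.contourArea)
    b=cv2.boxPoints(cv2.minAreaRect(c)); w=np.c_[x1-b[:,1]/s,y1-b[:,0]/s]
    e=w[1]-w[0],w[2]-w[1]
    l=max(e,key=np.linalg.norm); l=l*np.sign(l[0])
    return w.mean(0),np.degrees(np.arctan2(l[1],l[0])),sorted(np.linalg.norm(v) for v in e)
E
python3 - <<'E'
from h import *
p=cv2.imread("pics/top0.png")
a=rect(p,"top",.38,.60,.22,.42,.003); b=rect(p,"top",.28,.62,-.27,-.02,.004)
cv2.imwrite("pics/card.png",a); cv2.imwrite("pics/board.png",cv2.resize(b,None,fx=.85,fy=.85))
h=cv2.cvtColor(a,cv2.COLOR_BGR2HSV); print("table",h[400,20],h[20,300])
k=np.ones((9,9))
yel=(cv2.inRange(h,(22,170,120),(34,255,255)))
w=cv2.inRange(h,(0,0,150),(180,60,255))
print("yel",fit(yel,.60,.42)); m=cv2.morphologyEx(yel|w,cv2.MORPH_CLOSE,k); m=cv2.morphologyEx(m,cv2.MORPH_OPEN,k)
print("card",fit(m,.60,.42))
h=cv2.cvtColor(b,cv2.COLOR_BGR2HSV)
br=cv2.inRange(h,(0,100,30),(16,255,150))
br=cv2.morphologyEx(br,cv2.MORPH_OPEN,np.ones((5,5)))
print("board",fit(br,.62,-.02))
b6=rect(p,"top",.28,.62,-.27,-.02,.006);h=cv2.cvtColor(b6,cv2.COLOR_BGR2HSV)
w=cv2.morphologyEx(cv2.inRange(h,(0,0,170),(180,50,255)),cv2.MORPH_CLOSE,k);print("chart",fit(w,.62,-.02))
cv2.imwrite("pics/both.png",np.hstack([cv2.resize(a,(400,440)),cv2.resize(b,(400,544))[:440]]))
E
```

```text
table [ 20 104 164] [112  84  76]
yel (array([0.5378705 , 0.34538803], dtype=float32), np.float32(-64.6871), [np.float32(0.038517132), np.float32(0.085860364)])
card (array([0.4866585, 0.3209921], dtype=float32), np.float32(25.46335), [np.float32(0.08583622), np.float32(0.15200302)])
board (array([ 0.44414294, -0.14263132], dtype=float32), np.float32(12.578942), [np.float32(0.18040213), np.float32(0.2504319)])
chart (array([ 0.42942262, -0.14629985], dtype=float32), np.float32(12.648182), [np.float32(0.14752968), np.float32(0.19935879)])
```

View pics/both.png

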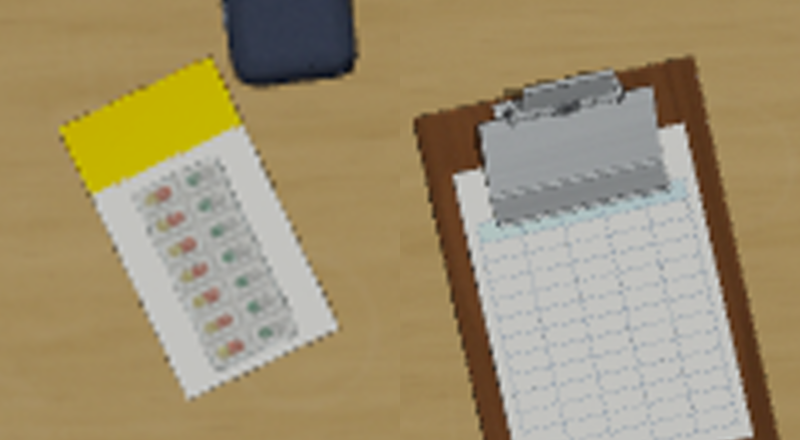

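The left crop shows the card cleanly outlined with its header up. On the right the clip lip's front edge is crisp, at about (495-668, 190-225). The fitted sizes (152x86, 250x180 and 199x148 mm) agree with the given ones. Next is the rim in the board frame, plus IK checks.

```bash
cat >> h.py <<'E'
BC=np.array([.4441,-.1426]); BY=np.radians(12.6)
def bw(x,y): # board xy -> world xy
    c,s=np.cos(BY),np.sin(BY); return BC+np.array([c*x-s*y,s*x+c*y])
def tool(yaw,flip=False):
    k=-1 if flip else 1; c,s=k*np.cos(yaw),k*np.sin(yaw)
    return np.array([[c,s,0],[s,-c,0],[0,0,-1.]])
E
python3 - <<'E'
from h import *
p=cv2.imread("pics/top0.png")
c=manip.get_calibration("top"); K,R,t=c["camera_matrix"],c["R"],c["t"]
d=np.load("pics/top0.npy")
def samp(x,y,z,img):
    w=bw(x,y); q=K@(R@np.array([*w,z])+t); q=(q[:2]/q[2]).astype(np.float32)
    return cv2.remap(img,q[:1].reshape(1,1),q[1:].reshape(1,1),cv2.INTER_LINEAR).ravel()
g=p.mean(2).astype(np.float32)
print("rim x profile at z=.015")
for x in np.arange(.03,.09,.003): print(round(x,3),np.round([np.mean([samp(x,y,.015,g) for y in np.arange(a,a+.02,.003)]) for a in (-.05,-.03,-.01,.01,.03)]).astype(int))
print("y profile at z~.010, x mid plate")
for y in np.r_[np.arange(-.066,-.046,.002),np.arange(.046,.066,.002)]: print(round(y,3),np.round(np.mean([samp(x,y,.012,p.astype(np.float32)) for x in np.arange(.08,.1,.003)],0)).astype(int))
q0=manip.current_qpos(); print(manip.current_tcp_rot().round(3) if hasattr(manip.current_tcp_rot(),'round') else manip.current_tcp_rot())
for f in (0,1):
    print(f,manip.inverse_kinematics([.4687,.3124,.15],tool(np.radians(25.4),f)),manip.inverse_kinematics([*bw(0.0,0),.05],tool(BY,f)))
E
```

```text
rim x profile at z=.015
0.03 [191 193 192 193 192]
0.033 [192 193 193 192 192]
0.036 [190 189 191 189 190]
0.039 [178 181 180 180 180]
0.042 [182 183 184 184 184]
0.045 [155 156 158 163 158]
0.048 [124 130 136 134 133]
0.051 [132 133 133 134 134]
0.054 [133 133 132 132 132]
0.057 [131 131 131 132 132]
0.06 [134 134 134 133 134]
0.063 [139 137 137 137 139]
0.066 [147 146 150 150 147]
0.069 [152 154 155 155 155]
0.072 [152 153 153 154 155]
0.075 [152 153 154 154 155]
0.078 [153 153 154 154 155]
0.081 [151 152 153 153 154]
0.084 [153 153 154 155 156]
0.087 [152 153 154 155 156]
y profile at z~.010, x mid plate
-0.066 [ 77  97 124]
-0.064 [ 75  96 122]
-0.062 [ 79  99 125]
-0.06 [ 76  96 122]
-0.058 [ 91 107 126]
-0.056 [134 138 143]
-0.054 [157 155 152]
-0.052 [155 154 150]
-0.05 [155 154 151]
-0.048 [155 154 151]
-0.046 [155 154 151]
0.046 [158 157 154]
0.048 [159 157 154]
0.05 [159 158 154]
0.052 [150 150 148]
0.054 [86 92 99]
0.056 [62 75 92]
0.058 [ 76  95 119]
0.06 [ 75  96 123]
0.062 [ 77  97 124]
0.064 [ 76  97 124]
0.066 [ 77  97 125]
[[-0.956  0.294  0.   ]
 [ 0.294  0.956 -0.   ]
 [-0.    -0.    -1.   ]]
0 [ 5.05256454e-01  4.70359665e-01  1.69274779e+00 -4.44089210e-16
  9.78485196e-01  1.63273915e+00] [-4.10558100e-01  4.93997483e-01  1.99623792e+00 -4.44089210e-16
  6.51357247e-01  9.40326741e-01]
1 [ 5.05256454e-01  4.70359665e-01  1.69274779e+00 -4.44089210e-16
  9.78485196e-01 -1.50885350e+00] [-4.10558100e-01  4.93997483e-01  1.99623792e+00 -4.44089210e-16
  6.51357247e-01 -2.20126591e+00]
```

```bash
python3 - <<'E'
from h import *
a=np.radians(25.4); C=np.array([.4867,.3210]); G=C-.020*np.array([np.cos(a),np.sin(a)]); T=tool(a)
manip.move_ptp([*G,.12],T); manip.set_gripper(.68,30)
manip.move_l([*G,.025],max_speed=.1); manip.dwell(.2); f0=np.array(manip.current_force()); print(f0,manip.current_grip_width())
for z in np.arange(.012,-.006,-.001):
    manip.move_l([*G,z],max_speed=.05); f=np.array(manip.current_force())-f0
    print(round(z,4),f.round(2),np.round(manip.current_ee_pos(),4))
    if abs(f[2])>2: break
p,d=manip.grab_frame("top"); cv2.imwrite("pics/g1.png",cv2.resize(p[180:300,180:340,::-1],None,fx=4,fy=4)); print(manip.current_time())
E
```

```text
[-0.64810494 -0.59443772 -0.5478022 ] 0.6801250049104433
0.012 [1.52 0.51 1.36] [0.4684 0.3123 0.0115]
0.011 [ 0.81 -0.01  1.16] [0.4687 0.3124 0.0111]
0.01 [ 1.04 -0.22  0.07] [0.4686 0.3124 0.01  ]
0.009 [0.8  0.9  0.49] [0.4686 0.3124 0.009 ]
0.008 [0.37 0.89 0.9 ] [0.4686 0.3124 0.008 ]
0.007 [1.03 0.88 1.16] [0.4686 0.3124 0.007 ]
0.006 [ 0.81  0.58 -0.29] [0.4686 0.3124 0.0059]
0.005 [-0.36 -0.1   1.38] [0.4686 0.3124 0.0049]
0.004 [0.96 0.95 0.53] [0.4686 0.3124 0.0039]
0.003 [0.13 0.54 0.35] [0.4686 0.3124 0.0029]
0.002 [1.18 0.91 0.21] [0.4686 0.3124 0.0019]
0.001 [ 1.22  0.26 -0.02] [0.4686 0.3124 0.001 ]
-0.0 [0.54 1.41 1.64] [ 4.686e-01  3.124e-01 -1.000e-04]
-0.001 [0.59 1.19 0.64] [ 0.4686  0.3124 -0.0011]
-0.002 [-0.94  0.24  6.62] [ 0.4687  0.3125 -0.0016]
7.9667
```

```bash
python3 - <<'E'
from h import *
p0=np.array(manip.current_ee_pos()); f=lambda:np.mean([manip.current_force() for _ in range(5)],0).round(2)
G=[.4686,.3124]
manip.move_l([*G,.0012],max_speed=.05); manip.set_gripper(.45,30); manip.dwell(.2)
print(manip.current_grip_width(),manip.current_grip_force(),f(),manip.current_ee_pos())
manip.move_l([*G,.06],max_speed=.08); manip.dwell(.2)
print(manip.current_grip_width(),manip.current_grip_force(),f(),manip.current_time())
manip.move_l([*G,.13],max_speed=.2)
manip.move_ptp([*bw(-.0105-.06,-.0006),.10],tool(BY)); manip.dwell(.2)
print(manip.current_ee_pos(),f(),manip.current_time())
for n in("top","scene"):
    p,d=manip.grab_frame(n); cv2.imwrite(f"pics/{n}2.png",p[:,:,::-1])
a=cv2.imread("pics/top2.png")[170:350,350:510]; b=cv2.imread("pics/scene2.png")[200:400,300:520]
cv2.imwrite("pics/v2.png",np.hstack([cv2.resize(a,(400,450)),cv2.resize(b,(400,364),).repeat(1,0) if 0 else cv2.copyMakeBorder(cv2.resize(b,(400,364)),0,86,0,0,0)]))
E
```

```text
0.5306834696732742 31.20645046234131 [-1.12  0.05  5.35] [0.46866123 0.31240855 0.00133417]
0.527905683089956 30.7356458902359 [-0.37 -0.7  -0.07] 9.7583
[ 0.37572004 -0.15819283  0.09998881] [-0.02 -0.48 -0.7 ] 12.2083
```

View pics/v2.png

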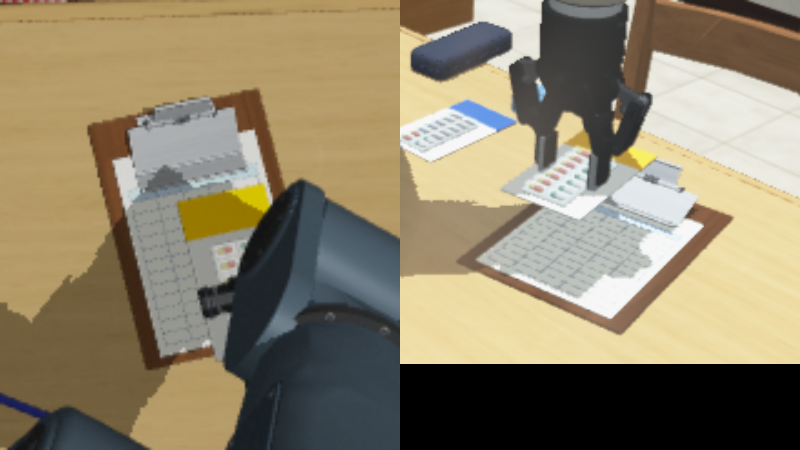

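The card sits level in the fingers, yellow end towards the clip. On the left the header is at about (225,210), and the clip is free ahead of it. I'll lower it onto the chart and slide it in.

```bash
python3 - <<'E'
from h import *
c,s=np.cos(BY),np.sin(BY)
def f():
    v=np.mean([manip.current_force() for _ in range(5)],0); return np.array([c*v[0]+s*v[1],-s*v[0]+c*v[1],v[2]])
Y=-.0006; X0=-.0705
manip.move_l([*bw(X0,Y),.012],max_speed=.15); manip.dwell(.15); f0=f()
z=.012
for z in np.arange(.010,.004,-.0007):
    manip.move_l([*bw(X0,Y),z],max_speed=.05); v=f()-f0
    if v[2]>2: break
print("touch z",z,v.round(2),manip.current_time())
z+=.0003
for x in [.02,.03,.036,.042,.047,.052,.055]:
    manip.move_l([*bw(X0+x,Y),z],max_speed=.06); v=f()-f0
    print(x,v.round(2),np.round(manip.current_ee_pos(),4))
    if v[0]<-12: print("STOP");break
print(manip.current_grip_width(),manip.current_time())
for n in("top","scene"):
    p,d=manip.grab_frame(n); cv2.imwrite(f"pics/{n}3.png",p[:,:,::-1])
a=cv2.imread("pics/top3.png")[170:350,350:510]; b=cv2.imread("pics/scene3.png")[230:390,320:500]
cv2.imwrite("pics/v3.png",np.hstack([cv2.resize(a,(400,450)),cv2.copyMakeBorder(cv2.resize(b,(400,356)),0,94,0,0,0)]))
E
```

```text
touch z 0.007200000000000003 [0.98 1.58 3.7 ] 14.4417
0.02 [ 0.21  0.67 -0.63] [ 0.3949 -0.154   0.0074]
0.03 [ 1.27  1.61 -0.28] [ 0.4049 -0.152   0.0075]
0.036 [0.73 0.86 0.23] [ 0.4108 -0.1507  0.0074]
0.042 [ 2.42  2.5  -0.62] [ 0.4167 -0.1494  0.0075]
0.047 [ 1.84  0.54 -0.29] [ 0.4217 -0.1483  0.0075]
0.052 [ 2.92  1.41 -0.61] [ 0.4267 -0.1472  0.0075]
0.055 [ 1.26  2.08 -1.43] [ 0.4294 -0.1465  0.0075]
0.5261961490857102 16.4917
```

View pics/v3.png

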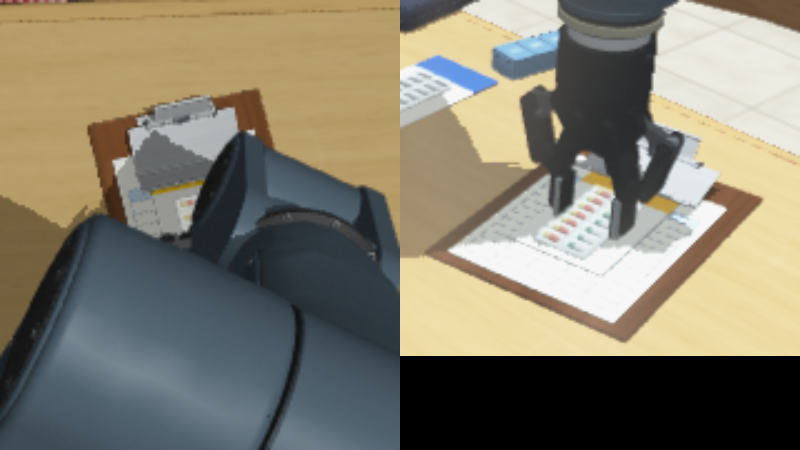

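The card is under the lip, with a thin yellow strip still showing in front of the rim at about (178,190) on the left. I'll continue to the stops in small steps.

```bash
python3 - <<'E'
from h import *
c,s=np.cos(BY),np.sin(BY)
def f(n=12):
    v=[]
    for _ in range(n): v.append(manip.current_force()); manip.dwell(.008)
    v=np.mean(v,0); return np.array([c*v[0]+s*v[1],-s*v[0]+c*v[1],v[2]])
Y=-.0006; X0=-.0705; z=.0075; f0=f(); print(f0.round(2))
for x in np.arange(.0557,.068,.0007):
    manip.move_l([*bw(X0+x,Y),z],max_speed=.05); v=f(6)-f0
    print(round(x,4),v.round(2))
    if v[0]<-5: break
print(np.round(manip.current_ee_pos(),4),manip.current_grip_width(),manip.current_ft_torque(),manip.current_time())
for n in("top","scene"):
    p,d=manip.grab_frame(n); cv2.imwrite(f"pics/{n}4.png",p[:,:,::-1])
a=rect(cv2.imread("pics/top4.png"),"top",.38,.58,-.22,-.02,.009,2000); b=cv2.imread("pics/scene4.png")[250:390,340:480]
cv2.imwrite("pics/v4.png",np.hstack([a,cv2.resize(b,(400,400),interpolation=cv2.INTER_CUBIC)]))
E
```

```text
[ 1.42  0.67 -1.46]
0.0557 [-2.26 -0.58  0.18]
0.0564 [-3.04 -0.67  0.61]
0.0571 [-2.81 -0.11  0.33]
0.0578 [-2.61 -0.04  0.5 ]
0.0585 [-2.31 -0.02 -0.17]
0.0592 [-2.52  0.05  0.26]
0.0599 [-3.01 -0.35  0.13]
0.0606 [-2.47 -0.03  0.22]
0.0613 [-2.38 -0.33  0.16]
0.062 [-1.99 -0.11  0.01]
0.0627 [-6.13 -2.12  1.04]
[ 0.4362 -0.1449  0.0074] 0.5277069239186934 [-0.44709123  0.77324992 -0.06580053] 19.9917Traceback (most recent call last):
  File "<stdin>", line 16, in <module>
    return _nx.concatenate(arrs, 1, dtype=dtype, casting=casting)
           ~~~~~~~~~~~~~~~^^^^^^^^^^^^^^^^^^^^^^^^^^^^^^^^^^^^^^^
ValueError: all the input array dimensions except for the concatenation axis must match exactly, but along dimension 0, the array at index 0 has size 399 and the array at index 1 has size 400
```

```bash
python3 - <<'E'
from h import *
a=cv2.resize(rect(cv2.imread("pics/top4.png"),"top",.38,.58,-.22,-.02,.009,2000),(400,400)); b=cv2.imread("pics/scene4.png")[250:390,340:480]
cv2.imwrite("pics/v4.png",np.hstack([a,cv2.resize(b,(400,400),interpolation=cv2.INTER_CUBIC)]))
E
```

```text
(no output)
```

View pics/v4.png

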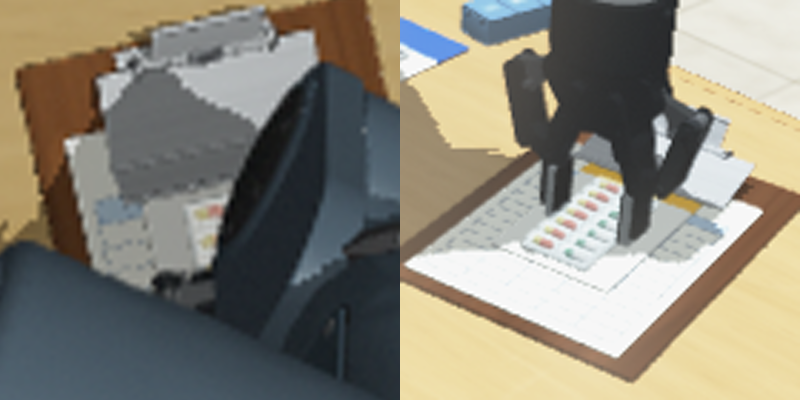

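The stop has been reached: in the top view the rim now hides all the yellow, with white card at about (170,230) just below it. I'll check centring and squareness numerically before pressing.

```bash
python3 - <<'E'
from h import *
def prof(n,img,x0,x1,y0,y1,z):
    c=manip.get_calibration(n);K,R,t=c["camera_matrix"],c["R"],c["t"]
    xs=np.arange(x0,x1,.001); ys=np.arange(y0,y1,.001)
    W=np.array([[[*bw(x,y),z] for y in ys] for x in xs]); q=(W@R.T+t)@K.T; q=(q[...,:2]/q[...,2:]).astype(np.float32)
    return cv2.remap(img,q[...,0],q[...,1],cv2.INTER_CUBIC),xs,ys
t=cv2.imread("pics/top4.png"); s=cv2.imread("pics/scene4.png")
A,_,_=prof("top",t,-.01,.05,.0,.1,.008); B,_,_=prof("scene",s,-.12,.06,-.1,.1,.008)
cv2.imwrite("pics/v5.png",np.hstack([cv2.copyMakeBorder(cv2.resize(A[::-1,::-1],(300,180),interpolation=cv2.INTER_CUBIC),0,270,0,0,0),cv2.resize(B[::-1,::-1],(500,450),interpolation=cv2.INTER_CUBIC)]))
E
```

```text
(no output)
```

View pics/v5.png

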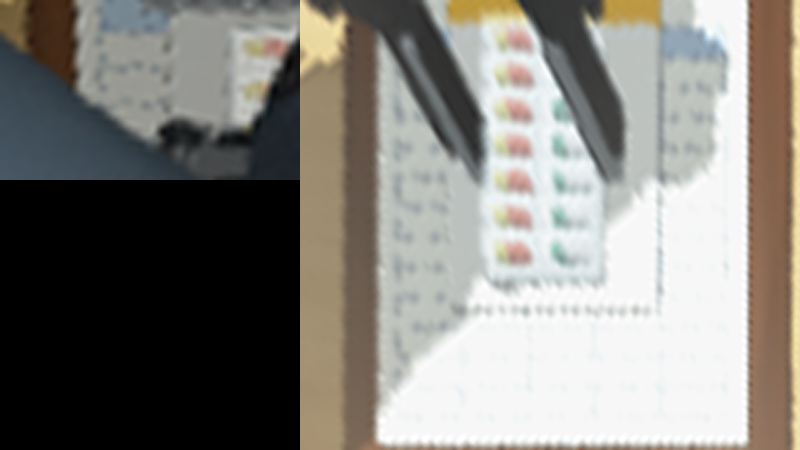

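Scale is 2.5 px/mm on the right. The chart spans columns 378–750 and the card 450–660, with edges parallel and the trailing edge square. After parallax correction (2.1 mm there, 0.7 mm in the top view), both cameras put the card about 1–1.5 mm too far left. I'll shift it 1 mm right, push home again and press.

```bash
python3 - <<'E'
from h import *
c,s=np.cos(BY),np.sin(BY)
def f(n=8):
    v=[]
    for _ in range(n): v.append(manip.current_force()); manip.dwell(.008)
    v=np.mean(v,0); return np.array([c*v[0]+s*v[1],-s*v[0]+c*v[1],v[2]])
Y=-.0006; X0=-.0705; z=.0075
manip.move_l([*bw(X0+.0612,Y),z],max_speed=.05)
Y-=.0011; manip.move_l([*bw(X0+.0612,Y),z],max_speed=.05); f0=f(12); print(f0.round(2))
for x in np.arange(.0618,.0645,.0004):
    manip.move_l([*bw(X0+x,Y),z],max_speed=.05); v=f()
    print(round(x,4),v.round(2))
    if v[0]-f0[0]<-4.5: break
for z in np.arange(.0072,.003,-.0003):
    manip.move_l([*bw(X0+x,Y),z],max_speed=.05); v=f(); print("z",round(z,4),v.round(2))
    if v[2]>10: break
manip.dwell(.5); print(f(15).round(2),np.round(manip.current_ee_pos(),4),manip.current_grip_width(),manip.current_grip_force(),manip.current_time())
p,d=manip.grab_frame("scene"); q,_=manip.grab_frame("top")
cv2.imwrite("pics/v6.png",np.hstack([cv2.resize(p[250:390,340:480,::-1],(400,400)),cv2.resize(q[190:310,370:490,::-1],(400,400))]))
E
```

```text
[ 0.44  0.62 -1.4 ]
0.0618 [-1.17  0.41 -1.29]
0.0622 [-1.73  0.42 -1.32]
0.0626 [-4.74 -0.75 -1.09]
z 0.0072 [-6.32 -0.61  2.82]
z 0.0069 [-7.5   0.32  8.88]
z 0.0066 [-8.8   1.44 14.55]
[-8.97  1.37 14.94] [ 0.4365 -0.146   0.0073] 0.5250285516182611 32.67241895198822 23.2167
```

View pics/v6.png

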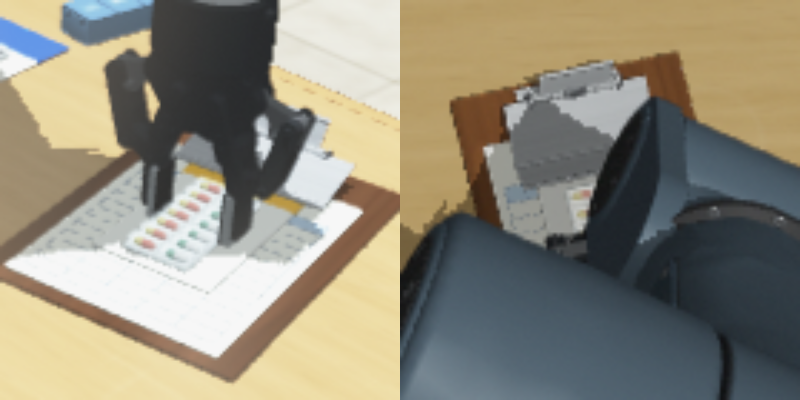

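The card is flat, under the lip and against the stops (yellow is hidden in the top view). It is held at a steady press of about 15 N, and the clip, chart and used card look undisturbed. Handing in now.

```bash
python3 -c "
from bench import manip
print(manip.sign_off())"
```

```text
the job is handed in; nothing more can be done
None
```

The job is handed in: the full card is under the clip lip against the stop tabs, centred to about 1 mm by the cameras, and the arm is still gripping it and pressing it flat on the chart at about 15 N.

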